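Close a drawer gift box: one tray off the nest, into its sleeve

ROBOT

A 6-joint arm with a two-finger parallel gripper is mounted at the origin on a cart in front of the work surface, level with it; the furniture and walls round the work are solid. World frame = base frame: x ahead of the robot, y to its left, z up, the work surface at z = 0. Lengths are in mm, angles in rad, forces in N, time in s.
With the tool pointing down it reaches from about 375 to 825 mm from the base axis. Payload 5.5 kg.
Tool frame: the origin (TCP) lies on the centre line of the jaws, within the pads' length; the fingertips stand tips_ahead ahead of it and the grasp point (between the pads) lies 3 mm ahead of it (tips_ahead is the distance from the TCP to the fingertips, in mm); z points along the fingers, y is the line along which they close (so a half turn about z gives the same grasp; the last joint's range is limited). The gripper opens to 85 mm and grips with 20 to 120 N. Pads are 22 mm wide; open, the fingers measure 114 mm over their backs; the gripper's body (76 mm by 85 mm) begins 54 mm behind the grasp point. The pads swing forward as they close: fully open they stand 13 mm farther back than shut.
Start: joints at [0, 0.314, -0.047, 1.21, 0, 1.571], TCP at [599.996, -0, 221.699] pointing down, gripper open.
Joint ranges: [-2.67, 2.67], [-0.69, 1.73], [-1.03, 1.25], [-2.08, 2.16], [-1.42, 1.45], [-3.14, 3.14]. Speed limits (rad/s): [2.39, 2.39, 3.01, 3.14, 3.14, 3.14].

INTERFACE

Orientations are given as a rotation vector (axis times angle).
In Python, from workcell import get_obs, capture, sign_off, tips_ahead gives the robot as it stands.
- The arm moves only by the shell command python3 -m crank 'ROWS' [OPENING]. ROWS is a JSON object of lists of equal length, an entry for each row: "linear": the shift along the tool's x, y, z in mm, a list of three; "rotation": the turn, a rotation vector about the tool's x, y, z in degrees, a list of three. A call has 1 to 10 rows; each row shifts and turns the commanded pose from where the row before left it, along the tool's axes as they then stand; what a row does not reach is not made up. A row lasts 1/8 s, in which the tool goes at most 62.5 mm and 10.7 degrees, less where a joint would pass 70% of its speed; a pose out of reach is approached as far as the arm can. A call is refused whole if a number of a shift passes 62.5 or a number of a turn 10.7, either way. A call with a gripper value outside its range is refused whole. OPENING is the opening, from 0 (shut) to 1 (fully open), set as the call begins (- or left out, the last holds). The fingers move at their own pace and stop on an object; the grip force is fixed at half the most. Time passes only in rows, so rows that do not move let the fingers close. It gives the time, the measured TCP pose, the force, the opening and the grip force at its end, in the units of the state.
- get_obs(): the state, without advancing time (a new reading comes with each control period).
- capture(name): name is "scene" or "side" or "wrist"; returns a dict with "color" (400x640x3 uint8, blue, green, red), "fx", "fy", "cx", "cy" (pixels), "pose" (4x4, takes a point from camera to world coordinates). Camera axes: x right, y down, z forward; pixel columns grow to the right and rows downward; lengths in mm; the calibration is good to about 2 mm. A picture is of the moment at which its call begins. There is no depth.
- sign_off(): hands the job in; it is judged then, once.
The state is a dict: "clock": time; "joint_pos": joint angles; "joint_vel": joint speeds; "joint_efforts": joint torques, N m; "tool_pos": TCP position; "orientation": TCP orientation; "contact_force": force on the tool from outside, world axes, zero at the start; "moment": the same for the moment, N m; "finger_gap": finger opening in mm; "finger_force": force on a finger pad.
Only numpy, scipy, OpenCV 4.12 (cv2) and the standard library are available. Lean on these libraries where they do the work, as an engineer would, in place of code of your own. Each camera call takes 0.05 s, during which the arm holds its last target. There are 200 camera calls.

TASK

Make up one drawer gift box: take only the top green tray off the nested stack and slide it, plain end first, into the white card sleeve that lies in the plywood packing jig, so that it is fully home with the thumb-hole end flush with the sleeve's mouth. Fingers on its sides do not fit into the sleeve, so start it well into the mouth, let go, then push it home from behind, gently enough not to crush the card. Leave the sleeve lying in the jig and the other trays and everything else where they are.

Things in the scene. Friction and masses are not known exactly. Their poses are not given: they have to be found in the camera images.
- tray_top_center (a point): Centre (half-way up) of the top tray of the nest: stiff green moulded fibre, open on top, 140 long (x) x 68 wide (y) x 36 high (z), 60 g. +x end plain; -x end has a thumb hole (26 x 12 mm, below the rim). An upright rim band, its widest part, runs round it from 6 to 18 mm above this point; below that its 2 mm walls taper in to a floor 123 x 51, underside 18 mm below this point.
- tray_next_center (a point): The same centre point of the next tray, an identical one into which the top tray is nested, 15 mm lower: 3 mm of gap shows between one rim band (12 mm high) and the next. The trays do not stick, but fingers that reach more than 15 mm below the top of the upper rim take hold of this tray too.
- tray_low_center (a point): The same centre point of the lowest tray of the three, which stands on the table.
- tray_top_plain_end (a point): On the top tray, middle of the outer face of the rim band at its plain end (70 mm along +x from its centre, 12 mm above it); this end goes in first.
- tray_top_hole_end (a point): On the top tray, middle of the outer face of the rim band at its thumb-hole end (70 mm along -x from its centre, 12 mm above it); the face to push on. At the start it looks towards the robot (-x world, within 0.5 rad) and the mouth of the sleeve to the left (+y, within 0.35 rad).
- sleeve: White card sleeve lying loose in the jig, a flat box open at one end: outside 143 long (x) x 82 wide (y) x 46 high (z), walls 3 mm, inside 140 deep x 76 wide x 40 high, 0.14 kg. Origin: in the plane of the mouth, mid-width, at its underside. +x points from mouth to closed end, the way a tray goes in. A tray pushed in first carries it up to 8 mm that way, to the jig's back stop.
- sleeve_mouth (a point): Centre of the sleeve's mouth, half-way up (23 mm above its underside); same axes as the sleeve. A tray that is home has its thumb-hole end in this plane. Inside the mouth, at each side, a springy folded-in card tab (3 to 35 mm deep) stands up to 6 mm inwards and rubs on the tray rim: sliding the tray takes up to about 8 N, and the tray stays where it is left; the closed end is felt as a hard stop above that.
- jig: Plywood packing jig screwed to the table, base plate 245 x 120 x 9 mm, x along the sleeve, origin at table level. Two cheeks (tops at 27 mm, 86 mm apart) hold the sleeve sideways with 2 mm play; a back stop (face at x = +76 mm) is behind its closed end. In front of the mouth a grey slip plate (x = -141 to -79 mm, 90 mm wide, top at 13.5 mm) carries the rear of a tray that is part way in.
- gift_box_3: Bystander: closed white gift box, 81 x 120 x 42 mm; origin under its centre.
- reply_cards: Bystander: stack of cream cards, about 135 x 110 x 18 mm; origin under its centre.
- coaster_stack_4: Bystander: green felt coasters, 97 x 96 x 17 mm; origin under their centre.
- clear_tape_roll: Bystander: roll of tape lying flat, 96 mm across, 45 mm high; origin under its centre.

How it is judged:
By the outcome, as a careful person would: the job done as asked, in the order asked, and still so for the second after the job is handed in, with the robot touching nothing.
It also fails if it takes over 54 s, if anything falls off the work surface, if the arm or the gripper's body presses on something with over 40 N, if the wrist force passes 120 N, or if a joint passes its speed limit or range.

## Working session

There is one attempt and no reset: what is moved stays moved. The work goes in short steps, Python scripts to look and compute and a shell command to move; the robot and the scene stay as the last step left them, time stands still between calls to the robot, and variables do not carry over. Pictures are saved under pics/ and viewed, at most 10 in all, crops included, and the job is handed in when it is done.

```bash
ls; mkdir -p pics; python3 - <<'E'
from workcell import *
import cv2,numpy as np,json
o=get_obs(); print({k:np.round(v,3).tolist() for k,v in o.items()}, tips_ahead if not callable(tips_ahead) else tips_ahead())
for n in ["scene","side"]:
    c=capture(n); cv2.imwrite(f"pics/{n}0.png",c["color"]); print(n,c["fx"],c["fy"],c["cx"],c["cy"],np.round(c["pose"],4).tolist())
    np.save(f"pics/{n}0.npy",c,allow_pickle=True)
E
```

```text
pics
{'clock': 0.0, 'joint_pos': [0.0, 0.314, -0.048, 1.21, -0.0, 1.571], 'joint_vel': [-0.0, 0.0, -0.002, 0.0, -0.001, 0.0], 'joint_efforts': [0.002, -53.959, 33.975, 0.019, 0.0, 0.0], 'tool_pos': [599.399, 0.001, 220.848], 'orientation': [-2.221, -2.221, 0.002], 'contact_force': [0.098, -0.188, 0.438], 'moment': [0.009, -0.023, -0.023], 'finger_force': 0.0, 'finger_gap': 85.299} 22.0
scene 407.91073772000635 407.91073772000635 316.8738073130423 202.709391200831 [[-0.8908, -0.2289, 0.3926, 19.6251], [-0.4544, 0.4614, -0.762, 984.2088], [-0.0067, -0.8571, -0.515, 755.5514], [0.0, 0.0, 0.0, 1.0]]
side 447.37433859513783 447.37433859513783 316.03300617188245 192.83038608910294 [[0.9709, -0.0977, 0.2188, 216.0799], [-0.2395, -0.3644, 0.8999, -1328.4368], [-0.0082, -0.9261, -0.3772, 601.0895], [0.0, 0.0, 0.0, 1.0]]
```

View pics/scene0.png

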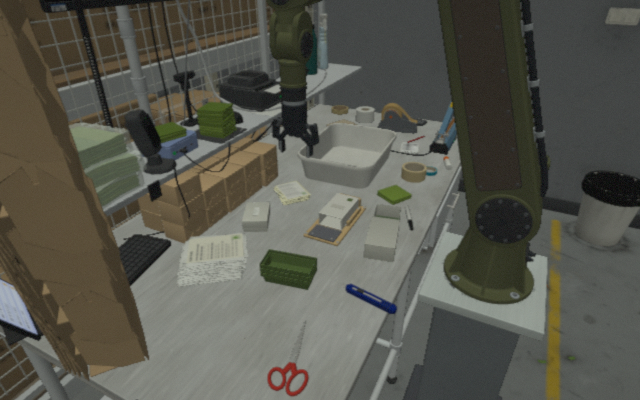

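View pics/side0.png

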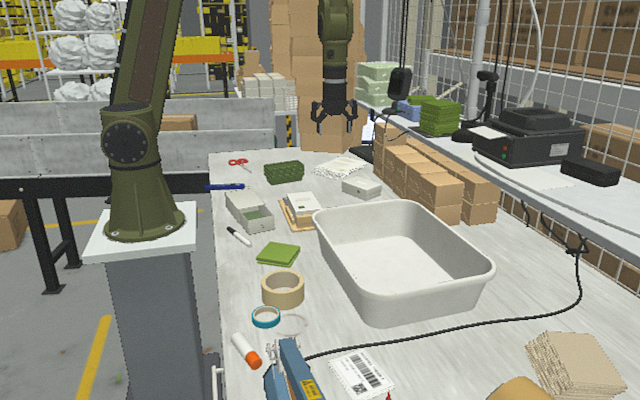

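The scene view shows the tray stack at about (289,268) and the jig with sleeve at about (338,215). In the side view they are at (284,172) and (300,210). I'll zoom in and add the wrist view.

```bash
python3 - <<'E'
from workcell import *
import cv2,numpy as np
s=cv2.imread("pics/scene0.png"); d=cv2.imread("pics/side0.png")
a=cv2.resize(s[185:295,250:380],(780,660),interpolation=cv2.INTER_CUBIC)
cv2.imwrite("pics/cs.png",cv2.resize(s[190:290,250:380],None,fx=6,fy=6,interpolation=cv2.INTER_CUBIC))
cv2.imwrite("pics/cd.png",cv2.resize(d[150:240,255:385],None,fx=6,fy=6,interpolation=cv2.INTER_CUBIC))
c=capture("wrist"); cv2.imwrite("pics/w0.png",c["color"]); np.save("pics/wrist0.npy",c,allow_pickle=True)
print(c["fx"],np.round(c["pose"],3).tolist())
def g(c,u,v,z):
    P=np.array(c["pose"]);r=P[:3,:3]@[(u-c["cx"])/c["fx"],(v-c["cy"])/c["fy"],1];t=(z-P[2,3])/r[2];return (P[:3,3]+t*r).round()
S=np.load("pics/scene0.npy",allow_pickle=True).item();D=np.load("pics/side0.npy",allow_pickle=True).item()
print(g(S,289,262,60),g(D,284,165,60),g(S,338,212,50),g(D,300,205,50))
E
```

```text
353.9742426649461 [[1.0, -0.0, -0.001, 600.616], [-0.001, -0.965, -0.262, 66.931], [-0.001, 0.262, -0.965, 373.749], [0.0, 0.0, 0.0, 1.0]]
[477. 262.  60.] [480. 266.  60.] [470. -38.  50.] [465. -97.  50.]
```

View pics/cs.png

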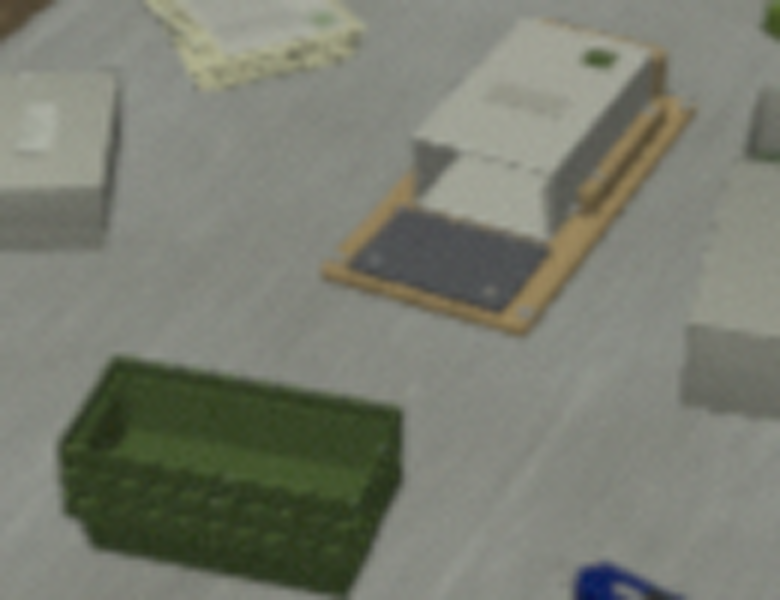

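View pics/cd.png

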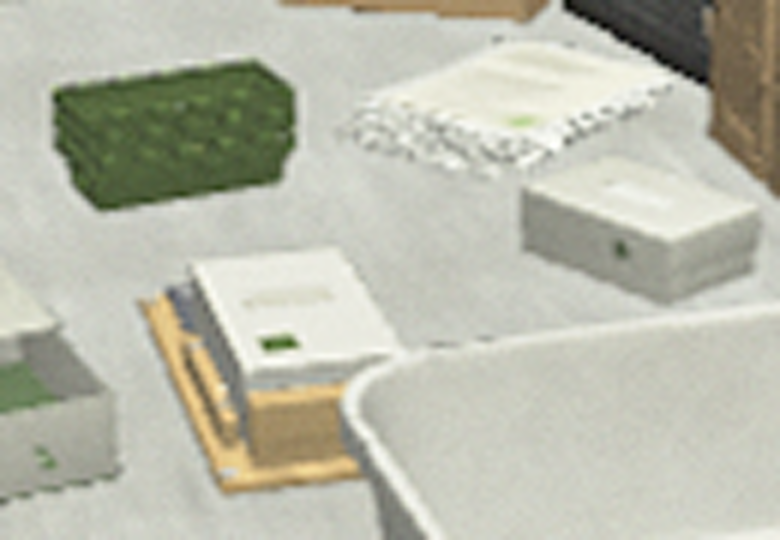

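The scene crop shows the stack's rim corners at about (62,450), (118,360), (403,408) and (375,510). The sleeve's top corners are at (415,140), (548,178), (655,50) and (530,20). Next I'll get positions from both views.

```bash
python3 -m crank '{"linear":[[53,-25.5,0],[53,-25.5,0],[53,-25.5,0],[53,-25.5,0],[52,-25.5,0]],"rotation":[[0,0,0],[0,0,0],[0,0,0],[0,0,0],[0,0,0]]}' && python3 -m crank '{"linear":[[0,0,0],[0,0,0],[0,0,0],[0,0,0],[0,0,0],[0,0,0],[0,0,0],[0,0,0],[0,0,0],[0,0,0]],"rotation":[[0,0,-10.1],[0,0,-10.1],[0,0,-10.1],[0,0,-10.1],[0,0,-10.1],[0,0,-10.1],[0,0,-10.1],[0,0,-10.1],[0,0,-10.1],[0,0,-10.1]]}' && python3 - <<'E'
from h import *
import time
c=cap("wrist","w1");print(np.round(c["pose"],3).tolist());o=get_obs();print(o["clock"],o["tool_pos"],R.from_rotvec(o["orientation"]).as_matrix().round(3).tolist(),o["joint_pos"],tips_ahead)
a=cv2.imread("pics/w0.png")
cv2.imwrite("pics/w0c.png",cv2.resize(a,(800,500)));cv2.imwrite("pics/w1c.png",cv2.resize(c["color"],(800,500)))
E
```

```text
clock: 0.78
tool_pos: [471.4, 265.5, 221.6]
orientation: [2.222, 2.221, 0.0]
contact_force: [1.1, 0.8, -0.1]
finger_gap: 85.4
finger_force: 0.0
clock: 2.02
tool_pos: [472.3, 263.9, 221.4]
orientation: [0.31, -3.126, 0.0]
contact_force: [-0.3, -0.3, -0.5]
finger_gap: 85.7
finger_force: 0.0
[[-0.196, 0.946, 0.258, 407.976], [0.981, 0.189, 0.053, 251.174], [0.001, 0.264, -0.965, 374.262], [0.0, 0.0, 0.0, 1.0]]
2.075 [472.26266671 263.88253978 221.38984065] [[-0.979, -0.202, -0.001], [-0.202, 0.979, -0.0], [0.001, -0.0, -1.0]] [ 5.09549123e-01  2.03248146e-01 -1.91610860e-01  1.17657846e+00
 -5.67761927e-06  3.06610702e-01] 22.0
```

View pics/w0c.png

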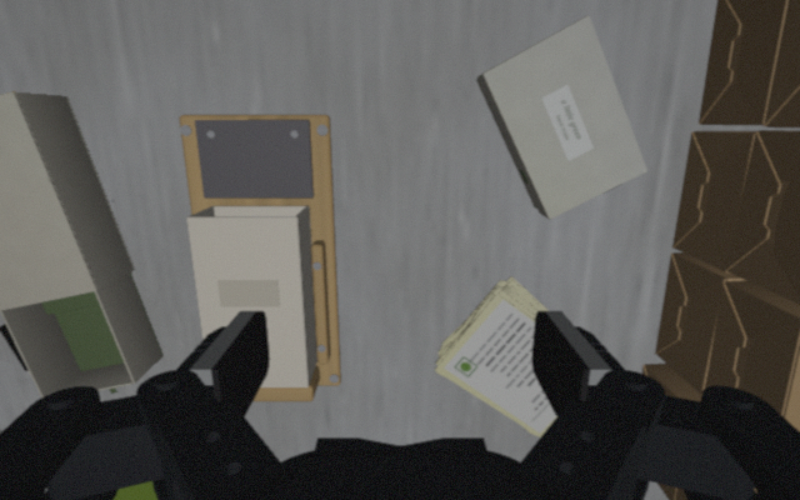

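View pics/w1c.png

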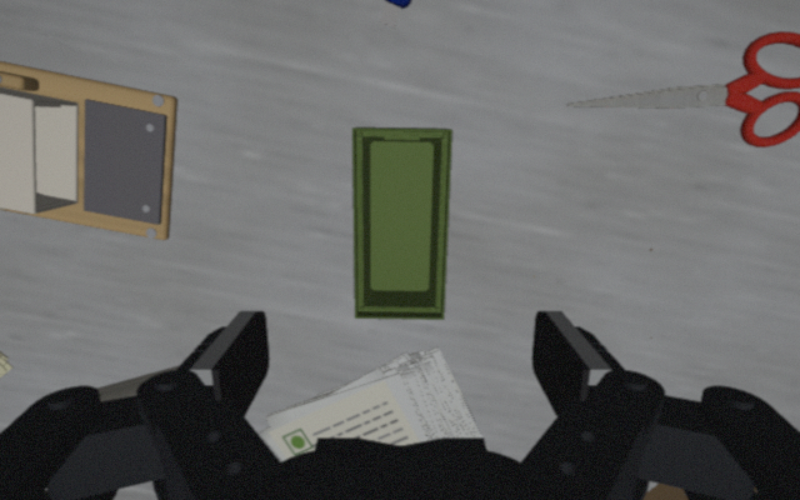

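The stack's rim corners in w1 (800 px scale) are (353,128), (451,128), (444,318) and (356,318). In w0 the slip plate is at (197,120), (313,120), (314,198) and (204,198), and the sleeve's top front edge runs (190,215)–(306,212).

```bash
python3 - <<'E'
from h import *
W0=ld("wrist0");W1=ld("w1")
f=lambda c,p,z:np.array([g(c,u/1.25,v/1.25,z) for u,v in p])
# finer tray edges by colour mask in w1
hsv=cv2.cvtColor(W1["color"],cv2.COLOR_BGR2HSV)
m=cv2.inRange(hsv,(30,80,20),(55,255,255));m[:,:250]=0;m[:,390:]=0;m[:80]=0;m[270:]=0
n,l,s,_=cv2.connectedComponentsWithStats(m);k=1+s[1:,4].argmax();pt=np.argwhere(l==k)[:,::-1]
print(s[k]);hull=cv2.convexHull(pt.astype(np.int32))[:,0]
q=np.array([g(W1,u,v,66) for u,v in hull],np.float32);print("rect",cv2.minAreaRect(q))
t=f(W1,[(353,128),(451,128),(444,318),(356,318)],66);print("tray",t.round(1).tolist(),t.mean(0))
s=f(W0,[(197,120),(313,120),(314,198),(204,198)],13.5);print("slip",s.round(1).tolist(),s.mean(0))
print("slip w1",f(W1,[(84,98),(165,113),(162,223),(84,208)],13.5).round(1).tolist())
print("jig",f(W0,[(181,115),(329,115),(340,384)],9).round(1).tolist())
print("jig w1",f(W1,[(177,97),(167,239)],9).round(1).tolist())
print("slv",f(W0,[(190,215),(306,212),(307,388)],55).round(1).tolist())
E
```

```text
[  282   103    79   152 11137]
rect ((479.6893005371094, 265.9681701660156), (138.5660858154297, 66.2682876586914), 10.571012496948242)
tray [[417.8, 221.1], [404.8, 285.9], [541.6, 312.1], [554.6, 246.8]] [479.69308188 266.46888291]
slip [[440.9, 69.4], [531.9, 69.4], [529.5, 7.7], [439.1, 7.7]] [485.34086541  38.54491049]
slip w1 [[438.0, 7.8], [437.0, 70.0], [526.2, 72.7], [526.0, 8.7]]
jig [[426.6, 73.3], [543.9, 73.2], [543.8, -168.4]]
jig w1 [[423.4, 76.2], [541.0, 75.4]]
slv [[446.0, 2.0], [531.3, 4.2], [523.8, -142.5]]
```

```bash
python3 - <<'E'
from h import *
D=ld("side0");P=np.linalg.inv(D["pose"])
def pr(c,p):
    q=np.linalg.inv(np.array(c["pose"]))@[*p,1];return (c["cx"]+c["fx"]*q[0]/q[2],c["cy"]+c["fy"]*q[1]/q[2])
print("tcp",pr(D,(600,0,221.7)))
for s in(-1,1):
  for z in (190,200,210,220,230,240): print(s,z,np.round(pr(D,(600+s*42.5,0,z)),1))
gr=D["color"].max(2)
for r in range(90,142,2): print(r,''.join('#' if x<60 else '+' if x<90 else '.' for x in gr[r,300:372]))
W=ld("wrist0")
for s in(-1,1):
  for z in (200,212,221,243): print("w",s,z,np.round(np.array(pr(W,(600+s*42.5,11,z)))*1.25),np.round(np.array(pr(W,(600+s*42.5,-11,z)))*1.25))
E
```

```text
tcp (np.float64(334.18714430836854), np.float64(139.30934630696484))
-1 190 [321.3 149.9]
-1 200 [321.3 146.9]
-1 210 [321.3 143.9]
-1 220 [321.2 140.8]
-1 230 [321.2 137.7]
-1 240 [321.2 134.6]
1 190 [346.8 147.9]
1 200 [346.8 144.9]
1 210 [346.9 141.9]
1 220 [347.  138.9]
1 230 [347.  135.8]
1 240 [347.1 132.8]
90 .......................#######################..........................
92 .......................#######################..........................
94 .......................#######################..........................
96 .......................#######################..........................
98 .......................#######################..........................
100 ......................+#######################+....++#+.................
102 ............+++#+.....##########################++++####+...............
104 ............######++++#########################...+++####...............
106 ............#####++...########################.....++####...............
108 ............######......#####################.......#####...............
110 ............####
[... 771 characters left out ...]
##+...........................#+.+.....................
132 ..................#+............................+.......................
134 ........................................................................
136 ........................................................................
138 ........................................................................
140 ........................................................................
w -1 200 [296. 264.] [299. 313.]
w -1 212 [289. 273.] [293. 326.]
w -1 221 [283. 281.] [287. 336.]
w -1 243 [265. 305.] [271. 367.]
w 1 200 [502. 264.] [499. 313.]
w 1 212 [509. 273.] [506. 326.]
w 1 221 [515. 281.] [511. 336.]
w 1 243 [532. 305.] [527. 367.]
```

Both cameras put the open fingertips near z≈243, which is above the TCP height I expected from tips_ahead. I'll descend to a height that is safe either way and measure the tips against the rim.

```bash
python3 -m crank '{"linear":[[7.3,0.8,35],[0,0,35],[0,0,35],[0,0,38],[0,0,0]],"rotation":[[0,0,1],[0,0,0],[0,0,0],[0,0,0],[0,0,0]]}' && python3 - <<'E'
from h import *
c=cap("side","s1");w=cap("wrist","w2");e=cap("scene","e1")
print(tips_ahead,get_obs()["tool_pos"])
im=np.zeros((600,800,3),np.uint8)
im[:300,:400]=cv2.resize(c["color"][120:195,235:335],(400,300),interpolation=cv2.INTER_CUBIC)
im[:300,400:]=cv2.resize(e["color"][205:295,230:350],(400,300),interpolation=cv2.INTER_CUBIC)
im[300:,:480]=cv2.resize(w["color"],(480,300),interpolation=cv2.INTER_AREA)
cv2.imwrite("pics/m1.png",im)
E
```

```text
clock: 2.7
tool_pos: [462.5, 261.9, 76.0]
orientation: [0.27, -3.124, 0.004]
contact_force: [0.3, 0.6, 0.4]
finger_gap: 85.6
finger_force: 0.0
22.0 [466.05488509 263.91650585  80.13291991]
```

View pics/m1.png

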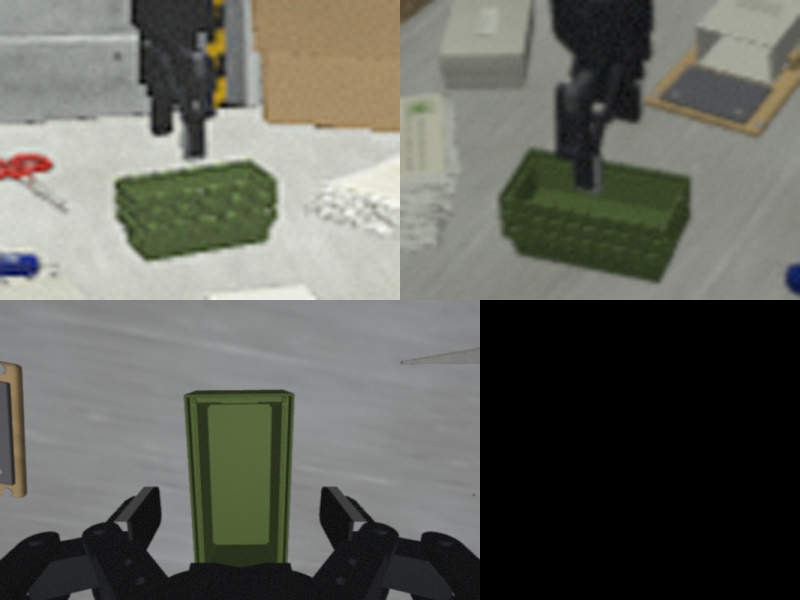

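The tips are clearly still well above the rim. In the montage the side tip is at (195,158) with the rim near row 175, and the tray is centred between the fingers. I'll work out the tip height.

```bash
python3 - <<'E'
from h import *
from scipy.optimize import brentq
o=get_obs();t=o["tool_pos"];M=R.from_rotvec(o["orientation"]).as_matrix();print(t,M.round(3).tolist(),o["finger_gap"])
def pr(c,p):
    q=np.linalg.inv(np.array(c["pose"]))@[*p,1];return np.array((c["cx"]+c["fx"]*q[0]/q[2],c["cy"]+c["fy"]*q[1]/q[2]))
for f,uv,s in(("s1",(283.7,159.5),-1),("e1",(286.4,262),1)):
    c=ld(f);p=t+M[:,1]*s*45
    z=brentq(lambda z:pr(c,(p[0],p[1],z))[1]-uv[1],0,300);print(f,z,pr(c,(p[0],p[1],z)),uv)
    # rim edge below finger for comparison
    print("rim z66",pr(c,(t+M[:,1]*s*34)[:2].tolist()+[66]))
E
```

```text
[466.05488509 263.91650585  80.13291991] [[-0.985, -0.173, 0.001], [-0.173, 0.985, 0.001], [-0.002, 0.001, -1.0]] 85.47116647118588
s1 96.750677428556 [284.29439179 159.5       ] (283.7, 159.5)
rim z66 [283.5661688  166.57859151]
e1 100.78373793669854 [285.34719836 262.        ] (286.4, 262)
rim z66 [287.49835338 269.94066906]
```

```bash
python3 -m crank '{"linear":[[0,0,13],[0,0,13],[0,0,12],[0,0,0]],"rotation":[[0,0,0],[0,0,0],[0,0,0],[0,0,0]]}' && python3 -m crank '{"linear":[[0,0,0],[0,0,0],[0,0,0],[0,0,0],[0,0,0],[0,0,0],[0,0,0]],"rotation":[[0,0,0],[0,0,0],[0,0,0],[0,0,0],[0,0,0],[0,0,0],[0,0,0]]}' 0.6 && python3 - <<'E'
from h import *
c=cap("side","s2");w=cap("wrist","w3");e=cap("scene","e2")
print(get_obs()["tool_pos"],get_obs()["finger_gap"])
im=np.zeros((600,800,3),np.uint8)
im[:300,:400]=cv2.resize(c["color"][140:185,255:315],(400,300),interpolation=cv2.INTER_CUBIC)
im[:300,400:]=cv2.resize(e["color"][235:295,250:330],(400,300),interpolation=cv2.INTER_CUBIC)
im[300:,:480]=cv2.resize(w["color"],(480,300),interpolation=cv2.INTER_AREA)
cv2.imwrite("pics/m2.png",im)
E
```

```text
clock: 3.35
tool_pos: [464.1, 262.8, 39.3]
orientation: [0.274, -3.127, 0.002]
contact_force: [-0.1, -0.3, 0.2]
finger_gap: 85.2
finger_force: 0.0
clock: 4.22
tool_pos: [465.4, 263.5, 41.4]
orientation: [-0.274, 3.129, 0.0]
contact_force: [-2.3, 0.0, 6.5]
finger_gap: 65.6
finger_force: 66.0
[465.42045512 263.52824439  41.39444965] 65.7745189285957
```

View pics/m2.png

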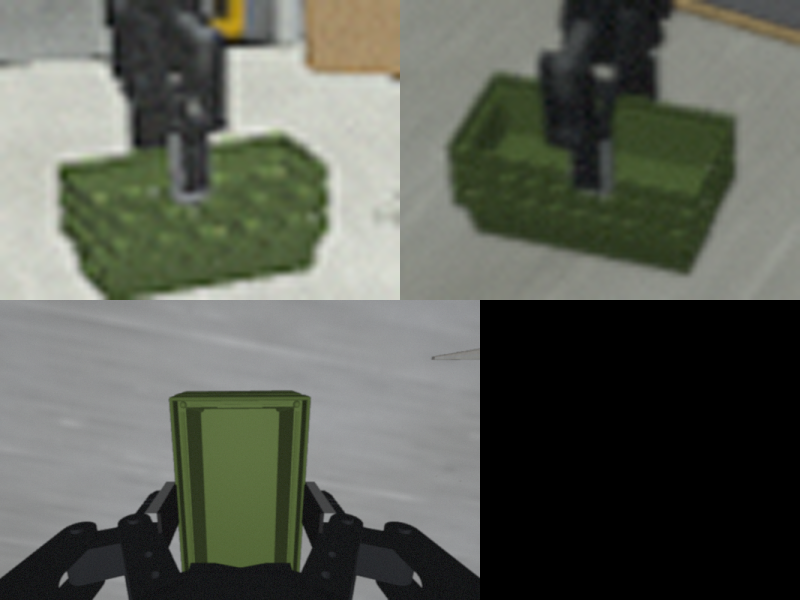

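The pads are on the rim band, with the tips roughly 10 mm below its top. I'll lift and check numerically that only one tray came.

```bash
python3 -m crank '{"linear":[[0,0,-4],[0,0,-8],[0,0,-12],[0,0,-20],[0,0,-25],[0,0,-25],[0,0,-25],[0,0,0]],"rotation":[[0,0,0],[0,0,0],[0,0,0],[0,0,0],[0,0,0],[0,0,0],[0,0,0],[0,0,0]]}' && cat >> h.py <<'E'
def pr(c,p):
    q=np.linalg.inv(np.array(c["pose"]))@[*p,1];return np.array((c["cx"]+c["fx"]*q[0]/q[2],c["cy"]+c["fy"]*q[1]/q[2]))
def hull(c,x,y,yaw,zc,n=1):
    P=[]
    for k in range(n):
        for hx,hy,dz in((70,34,18),(70,34,6),(61.5,25.5,-18)):
            for a in(-1,1):
                for b in(-1,1):
                    P.append(pr(c,(x+a*hx*np.cos(yaw)-b*hy*np.sin(yaw),y+a*hx*np.sin(yaw)+b*hy*np.cos(yaw),zc+15*k+dz)))
    return cv2.convexHull(np.array(P,np.float32)).astype(np.float32)[:,0]
def green(c):
    h=cv2.cvtColor(c["color"],cv2.COLOR_BGR2HSV);return cv2.inRange(h,(28,70,15),(60,255,255))
E
python3 - <<'E'
from h import *
for cam in("scene","side"):
    c=cap(cam,"l_"+cam);m=green(c)
    n,l,s,_=cv2.connectedComponentsWithStats(m)
    print(cam,[x.tolist() for x in s[1:] if x[4]>60])
    o=get_obs();t=o["tool_pos"]
    for nm,h in(("rest2",hull(c,479.7,266,.185,18,2)),("rest1",hull(c,479.7,266,.185,18,1)),("held",hull(c,479.7,266,.185,48+119,1))):
        print(nm,h.min(0).round(),(h.max(0)-h.min(0)).round())
E
```

```text
clock: 5.38
tool_pos: [466.8, 264.3, 162.4]
orientation: [-0.273, 3.125, 0.003]
contact_force: [-0.2, -0.0, -1.4]
finger_gap: 66.2
finger_force: 66.6
scene [[255, 0, 159, 153, 6022], [445, 0, 161, 303, 12677], [197, 102, 40, 37, 1187], [154, 121, 32, 22, 440], [378, 185, 33, 20, 403], [255, 213, 61, 31, 1023], [261, 254, 56, 35, 1352]]
rest2 [258. 253.] [58. 37.]
rest1 [259. 257.] [58. 33.]
held [254. 213.] [62. 33.]
side [[84, 0, 79, 166, 3603], [132, 0, 30, 103, 1064], [202, 0, 28, 5, 79], [235, 0, 59, 78, 1681], [8, 7, 17, 9, 74], [145, 26, 75, 30, 391], [0, 33, 39, 27, 346], [147, 37, 14, 13, 70], [177, 36, 17, 14, 73], [406, 95, 57, 41, 1511], [262, 130, 41, 16, 419], [104, 163, 80, 79, 3571], [264, 164, 40, 21, 597], [244, 211, 20, 9, 71], [256, 242, 44, 26, 796]]
rest2 [264. 162.] [41. 22.]
rest1 [264. 166.] [41. 19.]
held [262. 129.] [42. 17.]
```

Only one tray was lifted and two remain undisturbed. Next I'll rotate it and carry it to in front of the mouth.

```bash
python3 -m crank '{"linear":[[0,0,0],[0,0,0],[0,0,0],[0,0,0],[0,0,0],[0,0,0],[0,0,0],[0,0,0],[0,0,0],[0,0,0]],"rotation":[[0,0,10.06],[0,0,10.06],[0,0,10.06],[0,0,10.06],[0,0,10.06],[0,0,10.06],[0,0,10.06],[0,0,10.06],[0,0,10.06],[0,0,10.06]]}' && python3 -m crank '{"linear":[[-31,3.5,14],[-31,3.5,14],[-31,3.5,14],[-31,3.5,14],[-31,3.5,14],[0,0,0],[0,0,0],[0,0,0]],"rotation":[[0,0,0],[0,0,0],[0,0,0],[0,0,0],[0,0,0],[0,0,0],[0,0,0],[0,0,0]]}' && python3 - <<'E'
from h import *
w=cap("wrist","w4");e=cap("scene","e4");s=cap("side","s4")
o=get_obs();print(o["tool_pos"],R.from_rotvec(o["orientation"]).as_matrix().round(4).tolist(),o["contact_force"])
im=np.zeros((600,800,3),np.uint8)
im[:350,:560]=cv2.resize(w["color"],(560,350),interpolation=cv2.INTER_AREA)
im[350:,:400]=cv2.resize(e["color"][180:280,250:410],(400,250),interpolation=cv2.INTER_CUBIC)
im[350:,400:]=cv2.resize(s["color"][140:240,240:400],(400,250),interpolation=cv2.INTER_CUBIC)
cv2.imwrite("pics/m3.png",im)
E
```

```text
clock: 6.72
tool_pos: [464.3, 262.9, 158.3]
orientation: [-2.239, -2.203, 0.004]
contact_force: [0.3, 0.3, -0.5]
finger_gap: 65.9
finger_force: 66.6
clock: 7.72
tool_pos: [481.2, 109.0, 89.9]
orientation: [-2.232, -2.211, -0.001]
contact_force: [0.4, 0.2, 0.1]
finger_gap: 66.1
finger_force: 66.6
[481.23498106 108.92262021  89.95896943] [[0.0094, 1.0, 0.0005], [1.0, -0.0094, 0.0002], [0.0002, 0.0005, -1.0]] [-0.48791361 -0.92972871 -0.93731726]
```

View pics/m3.png

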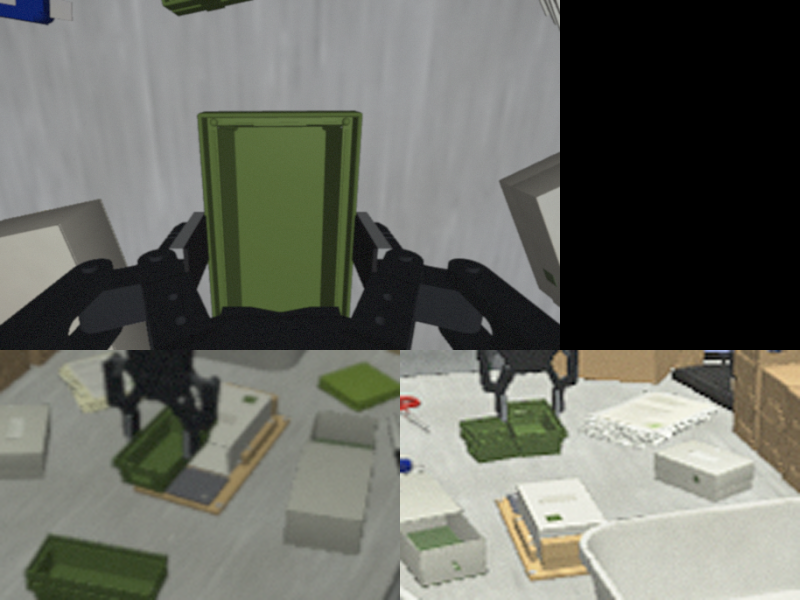

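The tray is held straight, centred between the fingers and in front of the slip plate. I'll correct yaw and lateral position, then lower it onto the plate while watching the force.

```bash
python3 -m crank '{"linear":[[0,2,0],[0,0,15],[0,0,20],[0,0,20],[0,0,5],[0,0,0]],"rotation":[[0,0,-0.6],[0,0,0],[0,0,0],[0,0,0],[0,0,0],[0,0,0]]}'; for i in 1; do python3 -m crank '{"linear":[[0,0,1.5],[0,0,0]],"rotation":[[0,0,0],[0,0,0]]}'; python3 -m crank '{"linear":[[0,0,1.5],[0,0,0]],"rotation":[[0,0,0],[0,0,0]]}'; python3 -m crank '{"linear":[[0,0,1],[0,0,0]],"rotation":[[0,0,0],[0,0,0]]}';done
```

```text
clock: 8.62
tool_pos: [482.6, 108.1, 29.2]
orientation: [-2.221, -2.221, 0.001]
contact_force: [0.0, -0.3, 0.1]
finger_gap: 65.9
finger_force: 66.7
clock: 8.88
tool_pos: [483.6, 108.3, 28.7]
orientation: [2.221, 2.221, 0.001]
contact_force: [-0.8, 1.1, 0.6]
finger_gap: 66.1
finger_force: 66.7
clock: 9.12
tool_pos: [483.1, 108.2, 26.8]
orientation: [2.221, 2.221, 0.0]
contact_force: [0.4, -0.0, 0.1]
finger_gap: 66.4
finger_force: 66.7
clock: 9.38
tool_pos: [483.0, 108.2, 25.6]
orientation: [-2.221, -2.221, 0.0]
contact_force: [-0.6, -0.2, -0.9]
finger_gap: 66.3
finger_force: 66.7
```

```bash
python3 -m crank '{"linear":[[0,0,1],[0,0,0]],"rotation":[[0,0,0],[0,0,0]]}'|sed -n '2p;4p'; python3 -m crank '{"linear":[[0,0,1],[0,0,0]],"rotation":[[0,0,0],[0,0,0]]}'|sed -n '2p;4p'; python3 -m crank '{"linear":[[0,0,1],[0,0,0]],"rotation":[[0,0,0],[0,0,0]]}'|sed -n '2p;4p'
```

```text
tool_pos: [483.1, 108.3, 24.8]
contact_force: [0.3, 0.9, 1.2]
tool_pos: [483.2, 108.8, 24.2]
contact_force: [-2.2, 2.8, 6.8]
tool_pos: [483.2, 109.2, 23.7]
contact_force: [-5.2, 3.6, 11.5]
```

```bash
python3 -m crank '{"linear":[[0,0,-1.8],[-6,0,0],[-6,0,0],[-6,0,0],[0,0,0]],"rotation":[[0,0,0],[0,0,0],[0,0,0],[0,0,0],[0,0,0]]}'|sed -n '2p;4p'; python3 -m crank '{"linear":[[-3,0,0],[-3,0,0],[-3,0,0],[-3,0,0]],"rotation":[[0,0,0],[0,0,0],[0,0,0],[0,0,0]]}'|sed -n '2p;4p'
```

```text
tool_pos: [483.9, 89.8, 24.9]
contact_force: [0.4, 1.9, 4.7]
tool_pos: [483.9, 78.7, 25.0]
contact_force: [1.1, 4.6, 6.7]
```

```bash
python3 -m crank '{"linear":[[-3,0,-0.7],[-3,0,0],[-3,0,0],[-3,0,0],[0,0,0]],"rotation":[[0,0,0],[0,0,0],[0,0,0],[0,0,0],[0,0,0]]}'|sed -n '2p;4p'; python3 -m crank '{"linear":[[-3,0,0],[-3,0,0],[-3,0,0],[-3,0,0],[0,0,0]],"rotation":[[0,0,0],[0,0,0],[0,0,0],[0,0,0],[0,0,0]]}'|sed -n '2p;4p'
```

```text
tool_pos: [482.8, 65.7, 25.0]
contact_force: [0.2, 0.5, 1.2]
tool_pos: [482.8, 54.3, 25.1]
contact_force: [-0.7, 4.1, 0.7]
```

```bash
python3 -m crank '{"linear":[[-4,0,0],[-4,0,0],[-4,0,0],[-4,0,0],[0,0,0]],"rotation":[[0,0,0],[0,0,0],[0,0,0],[0,0,0],[0,0,0]]}'|sed -n '2p;4p'; python3 -m crank '{"linear":[[-4,0,0],[-4,0,0],[-4,0,0],[-3,0,0],[0,0,0]],"rotation":[[0,0,0],[0,0,0],[0,0,0],[0,0,0],[0,0,0]]}'|sed -n '2,5p'; python3 - <<'E'
from h import *
w=cap("wrist","w5");e=cap("scene","e5");s=cap("side","s5")
im=np.zeros((600,800,3),np.uint8)
im[:350,:560]=cv2.resize(w["color"],(560,350),interpolation=cv2.INTER_AREA)
im[350:,:400]=cv2.resize(e["color"][180:255,290:410],(400,250),interpolation=cv2.INTER_CUBIC)
im[350:,400:]=cv2.resize(s["color"][170:245,260:380],(400,250),interpolation=cv2.INTER_CUBIC)
cv2.imwrite("pics/m4.png",im)
E
```

```text
tool_pos: [482.8, 38.3, 25.2]
contact_force: [-0.9, 3.7, 0.5]
tool_pos: [482.8, 23.3, 25.1]
orientation: [-2.221, -2.221, 0.0]
contact_force: [-1.7, 4.5, 0.9]
finger_gap: 65.9
```

Insertion is about 65 mm at a steady 4 N or so, past the tabs. Now I'll let go, go up and back, shut the fingers, and measure the tip height.

```bash
python3 -m crank '{"linear":[[0,0,0],[0,0,0],[0,0,0],[0,0,0],[0,0,0]],"rotation":[[0,0,0],[0,0,0],[0,0,0],[0,0,0],[0,0,0]]}' 1; python3 -m crank '{"linear":[[0,0,-5],[0,0,-20],[0,0,-25],[0,0,-20],[45,0,0],[45,0,0],[0,0,0]],"rotation":[[0,0,0],[0,0,0],[0,0,0],[0,0,0],[0,0,0],[0,0,0],[0,0,0]]}'; python3 -m crank '{"linear":[[0,0,0],[0,0,0],[0,0,0],[0,0,0],[0,0,0],[0,0,0],[0,0,0],[0,0,0]],"rotation":[[0,0,0],[0,0,0],[0,0,0],[0,0,0],[0,0,0],[0,0,0],[0,0,0],[0,0,0]]}' 0; python3 - <<'E'
from h import *
o=get_obs();t=o["tool_pos"];print(t)
for n,f in(("side","s6"),("scene","e6")):
    c=cap(n,f)
    for z in(70,90,110,130):print(n,z,pr(c,(t[0],t[1],z)).round(1))
    u,v=pr(c,(t[0],t[1],100)).astype(int);gr=c["color"].max(2)
    for r in range(v-16,v+22,2 if n=="x" else 1): print(r,u-20,''.join('#' if x<60 else '+' if x<100 else '.' for x in gr[r,u-20:u+20]))
E
```

```text
clock: 14.52
tool_pos: [483.1, 23.1, 25.2]
orientation: [2.221, 2.221, -0.0]
contact_force: [0.0, 0.3, 0.3]
finger_gap: 85.4
finger_force: 0.0
clock: 15.4
tool_pos: [483.3, 115.5, 95.7]
orientation: [2.217, 2.226, 0.002]
contact_force: [-0.9, -0.7, -0.0]
finger_gap: 85.0
finger_force: 0.0
clock: 16.4
tool_pos: [483.1, 113.2, 95.2]
orientation: [2.221, 2.221, 0.0]
contact_force: [-0.2, -0.4, -0.5]
finger_gap: -0.2
finger_force: 0.0
[483.06748554 113.23796007  95.19785106]
side 70 [292.6 175.7]
side 90 [292.4 170.3]
side 110 [292.2 164.8]
side 130 [292.1 159.3]
151 272 ........+###...+###+.##########.........
152 272 .........+###+++###++#########+.........
153 272 ..........###################+..........
154 272 ...........#################+...........
155 272 ............#############+..............
156 272 ................########................
157 272 ................##+++..#................
158 272 ................##..+..#................
159 272 ................##..+..#................
160 272 ................+#..+..#................
161 272 ................+#+.+..#............
[... 2583 characters left out ...]
#+++++++++++++
229 292 .................+++++++++++++++++++++++
230 292 ..................+++++++#+++++++++++++#
231 292 ..................++####+++++++++++++++#
232 292 ..................+++##+++++++++++++++##
233 292 .................++++###++++++++++#++###
234 292 ................+++++###+++++++++#######
235 292 ..................++++###++++++++######+
236 292 .....................+++++#++++++######+
237 292 .........................++++#++#####+++
238 292 ............................++++####+++.
239 292 ................................++++++++
240 292 ...................................+++++
241 292 ......................................++
242 292 ........................................
```

Shut tips are about 11 mm above the TCP. I'll lower behind the tray so they cover the rim band, then push.

```bash
python3 -m crank '{"linear":[[0,0,20],[0,0,20],[0,0,20],[0,0,6.5],[-6,0,0],[-6,0,0],[0,0,0]],"rotation":[[0,0,0],[0,0,0],[0,0,0],[0,0,0],[0,0,0],[0,0,0],[0,0,0]]}'|sed -n '2p;4p'; for k in a; do python3 -m crank '{"linear":[[-4,0,0],[-4,0,0],[-4,0,0],[0,0,0]],"rotation":[[0,0,0],[0,0,0],[0,0,0],[0,0,0]]}'|sed -n '2p;4p'; python3 -m crank '{"linear":[[-4,0,0],[-4,0,0],[-4,0,0],[0,0,0]],"rotation":[[0,0,0],[0,0,0],[0,0,0],[0,0,0]]}'|sed -n '2p;4p'; done
```

```text
tool_pos: [483.7, 100.7, 29.4]
contact_force: [-0.4, -0.2, -0.1]
tool_pos: [483.2, 89.5, 28.8]
contact_force: [-0.1, 2.3, 1.4]
tool_pos: [483.5, 78.0, 29.0]
contact_force: [1.2, 5.1, 0.9]
```

```bash
python3 -m crank '{"linear":[[-4,0,0],[-4,0,0],[-4,0,0],[-4,0,0],[-4,0,0],[0,0,0]],"rotation":[[0,0,0],[0,0,0],[0,0,0],[0,0,0],[0,0,0],[0,0,0]]}'|sed -n '2p;4p'; python3 -m crank '{"linear":[[-4,0,0],[-4,0,0],[-4,0,0],[-4,0,0],[-4,0,0],[0,0,0]],"rotation":[[0,0,0],[0,0,0],[0,0,0],[0,0,0],[0,0,0],[0,0,0]]}'|sed -n '2p;4p'; python3 -m crank '{"linear":[[-3,0,0],[-3,0,0],[-3,0,0],[0,0,0]],"rotation":[[0,0,0],[0,0,0],[0,0,0],[0,0,0]]}'|sed -n '2p;4p'
```

```text
tool_pos: [483.2, 57.6, 28.8]
contact_force: [-0.7, 4.2, 0.3]
tool_pos: [482.9, 36.8, 28.6]
contact_force: [0.2, 3.3, -0.6]
tool_pos: [483.0, 27.7, 28.7]
contact_force: [-0.6, 3.5, -0.5]
```

```bash
python3 -m crank '{"linear":[[-2,0,0],[-2,0,0],[-2,0,0],[0,0,0]],"rotation":[[0,0,0],[0,0,0],[0,0,0],[0,0,0]]}'|sed -n '2p;4p'; python3 -m crank '{"linear":[[-2,0,0],[-2,0,0],[0,0,0]],"rotation":[[0,0,0],[0,0,0],[0,0,0]]}'|sed -n '2p;4p'; python3 -m crank '{"linear":[[-2,0,0],[0,0,0]],"rotation":[[0,0,0],[0,0,0]]}'|sed -n '2p;4p'; python3 -m crank '{"linear":[[-2,0,0],[0,0,0]],"rotation":[[0,0,0],[0,0,0]]}'|sed -n '2p;4p'
```

```text
tool_pos: [483.0, 21.9, 28.7]
contact_force: [0.5, 4.3, -0.3]
tool_pos: [483.0, 17.9, 28.7]
contact_force: [-0.4, 3.5, -0.1]
tool_pos: [483.0, 16.0, 28.7]
contact_force: [1.1, 4.1, -0.8]
tool_pos: [483.0, 14.0, 28.7]
contact_force: [0.7, 4.2, -0.5]
```

```bash
python3 -m crank '{"linear":[[-2,0,0],[0,0,0]],"rotation":[[0,0,0],[0,0,0]]}'|sed -n '2p;4p'; python3 -m crank '{"linear":[[-1.5,0,0],[0,0,0]],"rotation":[[0,0,0],[0,0,0]]}'|sed -n '2p;4p'; python3 -m crank '{"linear":[[-1.5,0,0],[0,0,0]],"rotation":[[0,0,0],[0,0,0]]}'|sed -n '2p;4p'; python3 -m crank '{"linear":[[-1,0,0],[0,0,0]],"rotation":[[0,0,0],[0,0,0]]}'|sed -n '2p;4p'
```

```text
tool_pos: [483.0, 12.0, 28.7]
contact_force: [-0.2, 4.2, -0.6]
tool_pos: [483.1, 10.6, 28.7]
contact_force: [0.4, 4.5, -0.6]
tool_pos: [483.0, 9.1, 28.7]
contact_force: [-0.0, 4.4, -0.6]
tool_pos: [483.1, 8.1, 28.7]
contact_force: [-1.1, 4.0, -1.5]
```

```bash
python3 -m crank '{"linear":[[-1,0,0],[0,0,0]],"rotation":[[0,0,0],[0,0,0]]}'|sed -n '2p;4p'; python3 -m crank '{"linear":[[-1,0,0],[0,0,0]],"rotation":[[0,0,0],[0,0,0]]}'|sed -n '2p;4p'; python3 -m crank '{"linear":[[-1,0,0],[0,0,0]],"rotation":[[0,0,0],[0,0,0]]}'|sed -n '2p;4p'
```

```text
tool_pos: [483.1, 7.1, 28.7]
contact_force: [-0.0, 3.1, 0.1]
tool_pos: [483.1, 6.1, 28.7]
contact_force: [-0.4, 4.6, 0.0]
tool_pos: [483.0, 5.9, 28.7]
contact_force: [-0.5, 7.0, -0.2]
```

```bash
python3 -m crank '{"linear":[[-1,0,0],[0,0,0]],"rotation":[[0,0,0],[0,0,0]]}'|sed -n '2p;4p'; python3 -m crank '{"linear":[[-1,0,0],[0,0,0]],"rotation":[[0,0,0],[0,0,0]]}'|sed -n '2p;4p'; python3 -m crank '{"linear":[[0,0,0],[0,0,0]],"rotation":[[0,0,0],[0,0,0]]}'|sed -n '2p;4p'
```

```text
tool_pos: [483.0, 5.9, 28.7]
contact_force: [0.4, 11.3, 0.0]
tool_pos: [483.0, 5.9, 28.8]
contact_force: [-0.7, 14.4, -0.4]
tool_pos: [483.0, 5.9, 28.7]
contact_force: [0.2, 15.2, -1.0]
```

It hits a hard stop at 15 N, at the predicted place. I'll back off and check.

```bash
python3 -m crank '{"linear":[[10,0,0],[20,0,0],[15,0,-30],[0,0,-50],[0,0,-50],[0,0,0],[0,0,0]],"rotation":[[0,0,0],[0,0,0],[0,0,0],[0,0,0],[0,0,0],[0,0,0],[0,0,0]]}'; python3 - <<'E'
from h import *
w=cap("wrist","w7");e=cap("scene","e7");s=cap("side","s7")
for y in (4,-4):print(pr(w,(483,y,49)),pr(e,(483,y,40)))
im=np.zeros((600,800,3),np.uint8)
u,v=pr(w,(483,-4,45)).astype(int);print(u,v)
v0=max(0,v-60);im[:400,:480]=cv2.resize(w["color"][v0:v0+100,u-60:u+60],(480,400),interpolation=cv2.INTER_CUBIC)
im[400:,:320]=cv2.resize(w["color"],(320,200),interpolation=cv2.INTER_AREA)
im[:400,480:]=cv2.resize(e["color"][180:300,255:351],(320,400),interpolation=cv2.INTER_CUBIC)
im[400:,320:]=cv2.resize(e["color"][190:240,300:420],(480,200),interpolation=cv2.INTER_CUBIC)
cv2.imwrite("pics/m7.png",im)
E
```

```text
clock: 25.12
tool_pos: [482.9, 47.6, 158.4]
orientation: [2.221, 2.22, -0.002]
contact_force: [-0.9, 0.2, -0.5]
finger_gap: 0.1
finger_force: 0.0
[318.96727499 241.97890089] [328.64844853 219.99377726]
[318.98701682 251.24030257] [329.7309743  218.75771949]
318 249
```

View pics/m7.png

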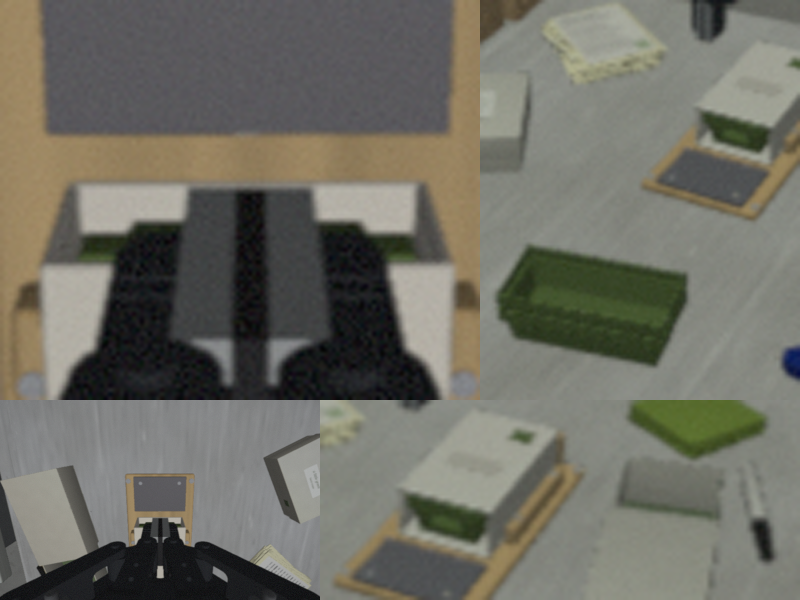

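The tray is in the sleeve, with the green rim visible at crop rows 235–260 between the lower lip (183) and the upper edge (262). I'll check flushness numerically.

```bash
python3 - <<'E'
from h import *
w=ld("w7");v0=189;u0=258
for nm,u,v,z in(("lip bottom",240,183,9),("lip inner",240,183,12),("top edge L",100,263,55),("rim lower L",100,235,36),("rim lower R",395,234,36)):
    print(nm,g(w,u0+u/4,v0+v/4,z).round(1))
print([ (v,w["color"][v0+v//4,u0+25].tolist(),w["color"][v0+v//4,u0+98].tolist()) for v in range(220,272,4)])
E
```

```text
lip bottom [482.   -5.8]
lip inner [482.   -4.6]
top edge L [454.7  -4.2]
rim lower L [452.7  -6.7]
rim lower R [514.7  -6.5]
[(220, [167, 175, 180], [165, 174, 179]), (224, [165, 175, 178], [170, 179, 183]), (228, [154, 163, 167], [154, 164, 169]), (232, [95, 101, 103], [90, 98, 101]), (236, [36, 52, 44], [35, 49, 45]), (240, [29, 44, 37], [31, 50, 34]), (244, [30, 50, 39], [31, 48, 43]), (248, [27, 51, 42], [22, 49, 36]), (252, [37, 65, 57], [36, 66, 55]), (256, [54, 92, 77], [58, 93, 77]), (260, [75, 95, 91], [85, 101, 98]), (264, [125, 135, 138], [128, 139, 140]), (268, [155, 166, 171], [153, 162, 164])]
```

```bash
python3 -c "from workcell import *;print(sign_off())"
```

```text
the job is handed in; nothing more can be done
None
```

The top tray is in the sleeve, pushed to the hard stop at about 15 N and flush with the mouth to within about 1.5 mm by camera; the other two trays were not disturbed, and I signed the job off at about 25 s of the 54 s allowed.

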